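# Set the bench range dial to red and apply

### The arm

A 7-joint arm with a two-finger parallel gripper is mounted at the origin on the work surface. World frame = base frame: x ahead of the robot, y to its left, z up, the work surface at z = 0. Lengths are in m, angles in rad, forces in N, time in s.
With the tool pointing down it reaches from about 0.4 to 0.85 m from the base axis. Payload 4.5 kg.
Tool frame: the origin (TCP) lies between the finger pads; the fingertips stand r.finger_overhang ahead of it and the grasp point (between the pads) lies 8 mm behind it (r.finger_overhang is the distance from the TCP to the fingertips, in m); z points along the fingers, x is the direction in which the jaws open and shut, and the axes are right-handed (so a half turn about z gives the same grasp; the last joint's range is limited). The gripper opens to 88 mm and grips with 3 to 60 N. Pads are 18 mm wide; open, the fingers measure 123 mm over their backs; the gripper's body (75 mm by 187 mm) begins 45 mm behind the grasp point.
Start: joints at [-1.181, 0.689, -0.195, 1.565, 0.157, 0.902, -0.215], TCP at [0.218, 0.586, 0.222] pointing down, gripper open.
Joint ranges: [-3.01, 3.01], [-0.46, 2.08], [-1.47, 1.51], [0.13, 2.56], [-1, 4.14], [0.04, 2.09], [-2.66, 2.66]. Speed limits (rad/s): [2.57, 2.57, 3.14, 3.14, 3.14, 3.14, 3.14].

### API

Orientations are given as a unit quaternion [x, y, z, w].
In Python, from plant import r gives the robot as it stands.
- The arm moves only by the tool move_arm, never from a script. Its argument "targets" is a list that holds one entry, the list of rows, each a list of 7 numbers: the turn, a rotation vector about the world's x, y, z in rad, then the shift along the world's x, y, z in m, then the opening, from 0 (shut) to 1 (fully open). A call has 1 to 5 rows; each row shifts and turns the pose as measured when the row begins; what a row does not reach is not made up. A row lasts 1/10 s, in which the tool goes at most 50 mm and 8.59 degrees, less where a joint would pass 70% of its speed; a pose out of reach is approached as far as the arm can. A call with a gripper value outside its range is refused whole. The fingers move at their own pace and stop on an object; "force" is the grip in N (left out, the last holds). Time passes only in rows, so rows that do not move let the fingers close. It gives the time, the measured TCP pose, the force and the opening at its end, in the units of the state.
- r.get_state(): the state, without advancing time (a new reading comes with each control period).
- r.snapshot(name): name is "side" or "top"; returns a dict with "frame" (400x640x3 uint8, red, green, blue), "K" (3x3 intrinsics, pixels), "T" (4x4, takes a point from camera to world coordinates). Camera axes: x right, y up, looking along -z (the intrinsics and any distortion apply to the point x, -y, -z); pixel columns grow to the right and rows downward; lengths in m; the calibration is good to about 2 mm. A picture is of the moment at which its call begins. There is no depth.
- r.finish_job(): hands the job in, once; it reports no verdict.
Trained networks look in a picture, given as the dict that the camera call returned (one of the last four; its "shot" number tells which), for a name from the list of things; names that differ only in an ending like _2 or _b are one class to them, and where a whole thing is asked for, a point or a joint stands for the part that bears it (a point fixed in the world has none). Each returns a list of dicts, best first, with "score" (0 to 1); they miss things now and then, are a little off and sometimes report something else, mostly with a low value. They report only what shows in the picture. A call takes as long as a camera call.
- r.find_in(picture, query): "centre" ([row, column] in pixels, amid what is visible of it).
The state is a dict: "clock": time; "q": joint angles; "qd": joint speeds; "joint_torque": joint torques, N m; "tool_pos": TCP position; "eef_rot": TCP orientation; "contact_force": force on the tool from outside, world axes, zero at the start; "moment": the same for the moment, N m; "opening": opening from 0.0 (shut) to 1.0 (fully open).
Only numpy, scipy, OpenCV 4.12 (cv2) and the standard library are available. Lean on these libraries where they do the work, as an engineer would, in place of code of your own. Each camera call takes 0.05 s, during which the arm holds its last target. There are 200 camera calls.

### The job

Set the instrument to its red range: with the fingertips, push the dial's upright white tab round until it points at the red mark, then press the round white button fully down to apply the range and let it come back up. Press the button only once the dial is at red, do not pull the dial up, leave the dial at red, and leave the screwdriver, spool and jar where they are.

Things in the scene. Friction and masses are not known exactly. Their poses are not given: they have to be found in the camera images.
- instrument: Low grey bench instrument fixed to the table, 210 (x) x 240 (y) x 60 mm high, with an aluminium top face; four banana terminals on its near (-x) side. Origin: centre of its underside; z up, its x axis points from the terminal side to the far side. On the top: the dial, four coloured marks round its far half, and the apply button near the terminal side.
- dial_axis (a point): Point on the dial's vertical turning axis, on the instrument's top face (60 mm above the table), 20 mm from the instrument's centre along its +x.
- dial (a joint): Rotation of the dial, rad. 0: tab points along the instrument's +x; positive: counter-clockwise seen from above. Stops at -1.9 and +1.9. No clicks: it turns against a steady friction of about 0.12 N m (some 3 N at the tab) and stays where it is left. Starts between -0.35 and 0.35.
- dial_tab (a point): Centre of the upright white tab, 37 mm from the dial axis. The tab is 26 mm long radially (24 to 50 mm from the axis), 8 mm thick, and rises from the top of the black dial disc (100 mm across, its top 14 mm above the instrument's top face) to 48 mm above the instrument's top face. The point's x axis points radially outwards along the tab. The tab is the only thing that stands up on the dial.
- dial_aim (a point): Point where the tab's centre line meets the circle of marks: 78 mm from the dial axis, just above the instrument's top face; turns with the dial.
- dial_cap (a joint): How far the dial is pulled up along its axis, m: 0 seated; a spring holds it down with about 4 N plus its weight; it rises at most 12 mm.
- red_mark: Flat red disc 20 mm across, 2 mm thick, on the instrument's top face; origin at the centre of its underside, 78 mm from the dial axis. The four marks sit at the dial angles -80, -40, 40 and 80 degrees; which colour is where varies.
- yellow_mark: Flat yellow disc, as red_mark.
- blue_mark: Flat blue disc, as red_mark.
- green_mark: Flat green disc, as red_mark.
- apply (a joint): How far the apply button is pressed, m: 0 up, 0.006 fully down; it springs back; fully down takes about 5 N.
- apply_top (a point): Centre of the top of the round white apply button, 26 mm across, in a black housing on the instrument's top, 72 mm from the instrument's centre along its -x; pressed straight down.
- screwdriver: Loose screwdriver 180 mm long with a blue handle, origin: on the underside below its middle; lying on the table along the instrument's left (+y) side. Bystander.
- spool: Loose metal spool, 56 mm across, 42 mm high, standing on the table by the instrument's right (-y) side. Origin: centre of its underside. Bystander.
- jar: Loose small jar with black lid, 48 mm across, 55 mm high, standing on the table by the instrument's right (-y) side, farther from the robot than the spool. Origin: centre of its underside. Bystander.

How it is judged:
On the way, in this order (a step that is already met when the one before it is completed fails the run):
1. the dial's tab points at the red mark and the dial is still (horizontal distance between dial_aim and red_mark below 0.01 m and velocity of joint dial between -0.1 and 0.1 rad/s), for 0.3 s.
2. the apply button is pressed down while the dial is at red (horizontal distance between dial_aim and red_mark below 0.01 m and value of joint apply above 0.0045 m), for 0.05 s.
At the end, for the whole second after the job is handed in: Tab's centre line within 10 mm of the red mark's centre (about 7 degrees); dial still and seated (under 2 mm up); button was pressed at least 4.5 of its 6 mm with the dial at red and is up again (under 1.5 mm); screwdriver, spool and jar within 20 mm of their starts (horizontal distance between dial_aim and red_mark below 0.01 m and value of joint apply below 0.0015 m and value of joint dial_cap below 0.002 m and velocity of joint dial between -0.05 and 0.05 rad/s and distance of each of screwdriver, spool, jar from where it was at the start of the episode below 0.02 m); the robot touches nothing.
It fails at once if the button is pressed (more than 3 mm) while the dial is not at red (not (horizontal distance between dial_aim and red_mark below 0.01 m) and value of joint apply above 0.003 m).
It fails at once if the dial is pulled up by more than 5 mm (value of joint dial_cap above 0.005 m).
It fails at once if the screwdriver is moved by more than 20 mm or lifted by more than 15 mm (distance of screwdriver from where it was at the start of the episode above 0.02 m or height (world z) of screwdriver above 0.015 m).
It fails at once if the spool is moved by more than 20 mm or lifted by more than 15 mm (distance of spool from where it was at the start of the episode above 0.02 m or height (world z) of spool above 0.015 m).
It fails at once if the jar is moved by more than 20 mm or lifted by more than 15 mm (distance of jar from where it was at the start of the episode above 0.02 m or height (world z) of jar above 0.015 m).
It also fails if it takes over 40 s, if anything falls off the work surface, if the arm or the gripper's body presses on something with over 40 N, if the wrist force passes 120 N, or if a joint passes its speed limit or range.

## Working session

There is one attempt and no reset: what is moved stays moved. The work goes in short steps, Python scripts to look and compute and a tool call to move; the robot and the scene stay as the last step left them, time stands still between calls to the robot, and variables do not carry over. Pictures are saved under pics/ and viewed, about 8 in all and at most 12, crops included, and the job is handed in when it is done.

Besides the shell and the picture viewer there is one more tool, called after ">>>" as name([rows], argument=value, ...), one row to a line, values as JSON. move_arm: Moves the arm, as the interface text tells. Its arguments: {"type":"object","properties":{"targets":{"type":"array","items":{"type":"array","items":{"type":"array","items":{"type":"number"}}}},"force":{"type":"number"}},"required":["targets"]}

```bash
mkdir -p pics; cat > h.py <<'E'
import numpy as np,cv2
from plant import r
def ray(s,px,z):
    K,T=np.array(s["K"]),np.array(s["T"])
    d=np.linalg.inv(K)@[px[1],px[0],1]; d=T[:3,:3]@[d[0],-d[1],-d[2]]; o=T[:3,3]
    return o+d*(z-o[2])/d[2]
def proj(s,P):
    K,T=np.array(s["K"]),np.array(s["T"])
    c=T[:3,:3].T@(np.array(P)-T[:3,3]); u=K@[c[0],-c[1],-c[2]]; return (u[1]/u[2],u[0]/u[2])
def save(s,n): cv2.imwrite(f"pics/{n}.png",s["frame"][:,:,::-1])
E
python3 - <<'E'
from h import *
Z=dict(red_mark=.062,yellow_mark=.062,blue_mark=.062,green_mark=.062,dial_tab=.108,apply_top=.07,dial=.074,spool=.042,jar=.055,screwdriver=.015,instrument=.06)
for c in("top","side"):
    s=r.snapshot(c);save(s,c+"0");print(c,np.array(s["T"])[:3,3].round(2),list(s))
    for k,z in Z.items():
        for d in r.find_in(s,k)[:2]: print(k,round(d["score"],2),np.round(d["centre"]),ray(s,d["centre"],z).round(3))
st=r.get_state();print(r.finger_overhang,st["clock"],st["tool_pos"],st["eef_rot"],st["contact_force"])
E
```

```text
top [0.42 0.05 0.9 ] ['frame', 'K', 'T', 'shot']
red_mark 0.46 [144. 310.] [0.669 0.038 0.062]
yellow_mark 0.57 [144. 360.] [ 0.671 -0.059  0.062]
yellow_mark 0.37 [224. 342.] [ 0.517 -0.023  0.062]
dial_tab 0.63 [171. 338.] [ 0.607 -0.012  0.108]
apply_top 0.49 [222. 340.] [ 0.519 -0.019  0.07 ]
apply_top 0.17 [200. 239.] [0.558 0.167 0.07 ]
dial 0.56 [178. 337.] [ 0.603 -0.013  0.074]
spool 0.71 [213. 441.] [ 0.544 -0.217  0.042]
jar 0.95 [136. 426.] [ 0.692 -0.189  0.055]
jar 0.73 [173. 333.] [ 0.616 -0.007  0.055]
screwdriver 0.65 [190. 340.] [ 0.59  -0.023  0.015]
screwdriver 0.64 [200. 238.] [0.567 0.178 0.015]
instrument 0.77 [189. 336.] [ 0.584 -0.012  0.06 ]
side [ 0.22 -0.55  0.9 ] ['frame', 'K', 'T', 'shot']
yellow_mark 0.56 [237. 389.] [ 0.671 -0.06   0.062]
blue_mark 0.52 [252. 379.] [ 0.626 -0.084  0.062]
dial_tab 0.93 [233. 356.] [ 0.588 -0.042  0.108]
dial 0.9 [229. 354.] [ 0.608 -0.007  0.074]
dial 0.43 [230. 360.] [ 0.617 -0.017  0.074]
spool 0.63 [328. 377.] [ 0.524 -0.229  0.042]
jar 0.75 [289. 431.] [ 0.671 -0.217  0.055]
jar 0.65 [254. 377.] [ 0.621 -0.084  0.055]
screwdriver 0.86 [200. 302.] [0.566 0.183 0.015]
instrument 0.73 [247. 348.] [ 0.574 -0.036  0.06 ]
0.011 1.2 [0.2176951  0.58587177 0.22181864] [ 8.21079586e-01  5.70813730e-01  9.95379729e-06 -6.31648955e-06] [0.20032639 0.46294348 0.25855243]
```

```bash
python3 - <<'E'
import cv2,numpy as np
a=cv2.imread("pics/top0.png")[100:260,210:480];b=cv2.imread("pics/side0.png")[170:350,280:480]
a=cv2.resize(a,(780,462),interpolation=3)
cv2.imwrite("pics/t0c.png",a)
cv2.imwrite("pics/s0c.png",cv2.resize(b,(640,576),interpolation=3))
E
```

```text
(no output)
```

View pics/t0c.png

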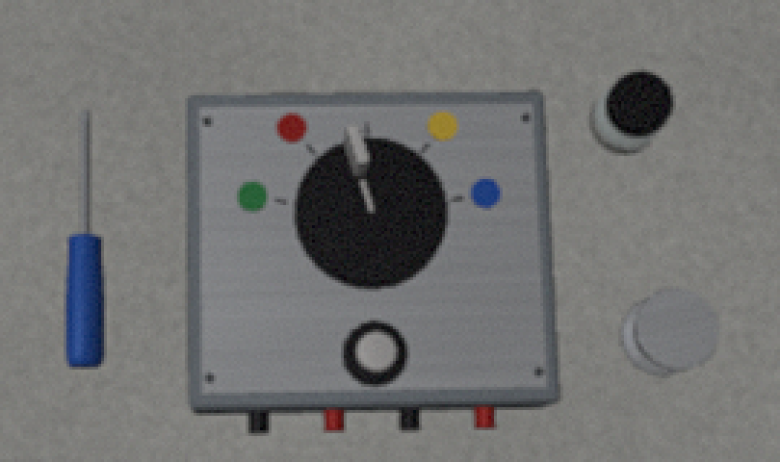

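View pics/s0c.png

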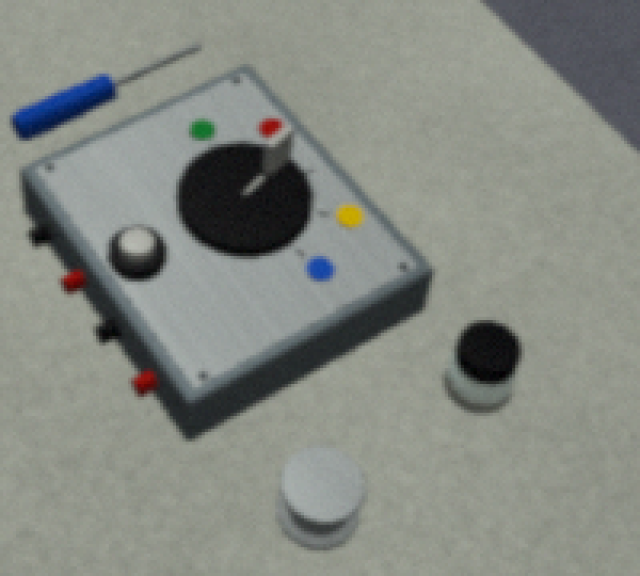

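The pictures show the marks as green, red, yellow and blue from left to right, so red is at +40°. The top crop has red at (292,128) and the tab at about (355,148), which puts the tab near +17°. The side view agrees. Next I'll fit the instrument pose from the marks.

```bash
cat >> h.py <<'E'
def blobs(s):
    hsv=cv2.cvtColor(s["frame"],cv2.COLOR_RGB2HSV); out={}
    m0=np.zeros(hsv.shape[:2],np.uint8)
    rng=dict(red=(0,8),yellow=(18,32),green=(45,85),blue=(100,125))
    for k,(a,b) in rng.items():
        m=cv2.inRange(hsv,(a,90,60),(b,255,255))
        if k=="red": m|=cv2.inRange(hsv,(172,90,60),(180,255,255))
        n,_,st,c=cv2.connectedComponentsWithStats(m)
        out[k]=[(tuple(c[i][::-1]),int(st[i,4])) for i in range(1,n) if st[i,4]>15]
    return out
E
python3 - <<'E'
from h import *
from scipy.optimize import least_squares
for c in("top","side"):
    s=r.snapshot(c); B=blobs(s); P={}
    ang=dict(green=80,red=40,yellow=-40,blue=-80)
    for k,v in B.items():
        for p,a in v:
            w=ray(s,p,.062)
            if abs(w[0]-.64)<.06 and abs(w[1]+.01)<.11: P[k]=w[:2]; print(c,k,a,np.round(p,1),w.round(4))
    f=lambda x:np.concatenate([[x[0]+.078*np.cos(x[2]+np.radians(ang[k]))-P[k][0],x[1]+.078*np.sin(x[2]+np.radians(ang[k]))-P[k][1]] for k in P])
    o=least_squares(f,[.61,-.01,0]); x=o.x; print(x.round(4),np.degrees(x[2]).round(2),(f(x)*1000).round(1))
    if c=="top":
        for p in[(145,332.5),(162.3,337.2)]:
            w=ray(s,p,.108)[:2]-x[:2]; print("tab",np.hypot(*w),np.degrees(np.arctan2(w[1],w[0])-x[2]))
        for p in[(100+180/2.889,210+362/2.889)]:
            w=ray(s,p,.074)[:2]-x[:2]; print("line",w,np.degrees(np.arctan2(w[1],w[0])-x[2]))
        print("btn",ray(s,(100+351/2.889,210+376/2.889),.08), x[:2]-.092*np.array([np.cos(x[2]),np.sin(x[2])]))
    th=x[2]+np.radians(40);u=np.array([np.cos(th),np.sin(th)]);t=np.array([-u[1],u[0]])
    print("final tool",x[:2]+.042*u-.013*t,"ang",np.degrees(th))
E
```

```text
top red 75 [143.8 310.5] [0.6703 0.0369 0.062 ]
top yellow 80 [143.3 362.8] [ 0.6732 -0.0633  0.062 ]
top green 72 [167.5 297. ] [0.6233 0.0619 0.062 ]
top blue 80 [166.5 377.7] [ 0.6282 -0.0915  0.062 ]
[ 0.6121 -0.0152  0.0311] 1.78 [-0.  -0.   0.2 -0.1 -0.   0.1 -0.1 -0. ]
tab 0.04500572869725564 15.173497867812916
tab 0.01196688234098977 20.528288539503293
line [0.01964409 0.00535927] 13.479830093088625
btn [ 0.51971339 -0.01849592  0.08      ] [ 0.52016954 -0.01801113]
final tool [0.65210639 0.00313613] ang 41.780155122192085
side red 29 [209.2 364. ] [0.6668 0.041  0.062 ]
side yellow 52 [236.9 388.8] [ 0.6704 -0.0604  0.062 ]
side green 34 [210.2 342.9] [0.6199 0.064  0.062 ]
side blue 52 [253.6 379.7] [ 0.6249 -0.0891  0.062 ]
[ 0.6089 -0.0125  0.0368] 2.11 [-0.1 -1.1  0.1 -0.  -0.3  0.8  0.3  0.4]
final tool [0.64873858 0.00605377] ang 42.107848070821646
```

>>> move_arm([
  [[0, 0, -0.1, 0.028, -0.04, 0, 0], [0, 0, -0.1, 0.028, -0.04, 0, 0], [0, 0, -0.1, 0.028, -0.04, 0, 0], [0, 0, -0.1, 0.028, -0.04, 0, 0], [0, 0, -0.08, 0.028, -0.04, 0, 0]],
])

```text
clock: 1.8
tool_pos: [0.3536, 0.388, 0.2221]
eef_rot: [0.934, 0.358, 0.002, -0.005]
contact_force: [1.4, 0.5, -0.3]
opening: 0.571
```

>>> move_arm([
  [[0, 0, 0, 0.028, -0.04, 0, 0], [0, 0, 0, 0.028, -0.04, 0, 0], [0, 0, 0, 0.028, -0.04, 0, 0], [0, 0, 0, 0.028, -0.04, 0, 0], [0, 0, 0, 0.028, -0.04, 0, 0]],
])

```text
clock: 2.3
tool_pos: [0.4968, 0.1827, 0.2234]
eef_rot: [0.934, 0.358, 0.004, -0.005]
contact_force: [1.1, 1.1, 0.3]
opening: 0.113
```

>>> move_arm([
  [[0, 0, 0, 0.028, -0.04, 0, 0], [0, 0, 0, 0.028, -0.04, 0, 0], [0, 0, 0, 0.028, -0.04, 0, 0], [0, 0, 0, 0.028, -0.04, 0, 0], [0, 0, 0, 0, 0, 0, 0]],
])

```text
clock: 2.8
tool_pos: [0.6144, 0.0089, 0.2242]
eef_rot: [0.936, 0.352, 0.005, -0.002]
contact_force: [-0.5, 0.8, -0.0]
opening: 0.008
```

>>> move_arm([
  [[0, 0, 0, 0.02, -0.021, 0, 0], [0, 0, 0, 0.018, -0.021, 0, 0], [0, 0, 0, 0, 0, -0.02, 0], [0, 0, 0, 0, 0, -0.03, 0], [0, 0, 0, 0, 0, 0, 0]],
])

```text
clock: 3.3
tool_pos: [0.6544, -0.0359, 0.1734]
eef_rot: [0.936, 0.351, 0.007, -0.002]
contact_force: [-0.3, 0.1, 0.1]
opening: 0.003
```

```bash
python3 - <<'E'
from h import *
s=r.snapshot("side");cv2.imwrite("pics/s1.png",cv2.resize(s["frame"][100:300,250:450,::-1],(600,600),interpolation=3))
print(r.get_state()["tool_pos"],r.get_state()["eef_rot"])
E
```

```text
[ 0.65606019 -0.03553648  0.17571788] [ 0.93639417  0.35084079  0.00857832 -0.00176576]
```

View pics/s1.png

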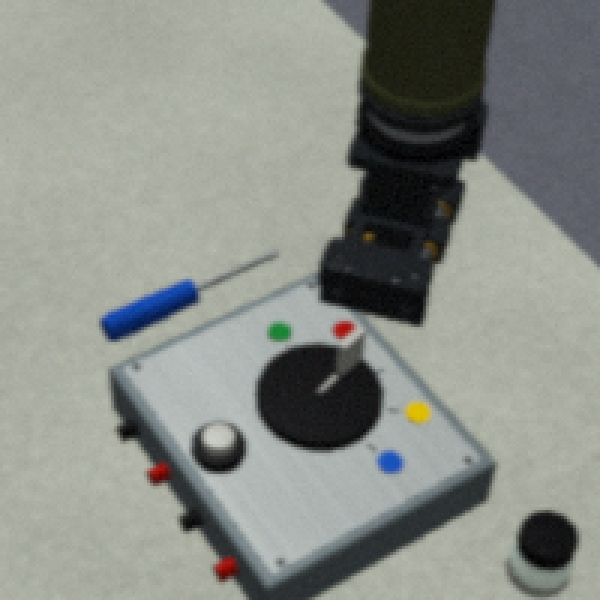

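```bash
python3 - <<'E'
from h import *
from scipy.spatial.transform import Rotation as R
s=r.snapshot("side"); st=r.get_state(); p=np.array(st["tool_pos"]); M=R.from_quat(st["eef_rot"])
print(p,M.as_matrix().round(3))
for l in [(0,0,.011),(.0175,.009,.011),(-.0175,.009,.011),(.0175,-.009,.011),(-.0175,-.009,.011),(0,0,-.053),(.093,.037,-.053),(-.093,.037,-.053)]:
    q=proj(s,p+M.apply(l)); print(l,np.round([(q[1]-250)*3,(q[0]-100)*3]))
E
```

```text
[ 0.6571645  -0.03520676  0.17723495] [[ 0.753  0.657  0.018]
 [ 0.657 -0.754  0.01 ]
 [ 0.02   0.005 -1.   ]]
(0, 0, 0.011) [396. 307.]
(0.0175, 0.009, 0.011) [414. 293.]
(-0.0175, 0.009, 0.011) [403. 327.]
(0.0175, -0.009, 0.011) [391. 287.]
(-0.0175, -0.009, 0.011) [378. 321.]
(0, 0, -0.053) [404. 247.]
(0.093, 0.037, -0.053) [485. 171.]
(-0.093, 0.037, -0.053) [424. 359.]
```

```bash
python3 - <<'E'
from h import *
from scipy.spatial.transform import Rotation as R
st=r.get_state(); p=np.array(st["tool_pos"]); M=R.from_quat(st["eef_rot"])
ims=[]
for c,(y,x) in(("side",(60,290)),("top",(80,230))):
    s=r.snapshot(c); f=cv2.resize(s["frame"][y:y+200,x:x+160,::-1],None,fx=2.5*.99,fy=2.5,interpolation=3)
    f=cv2.convertScaleAbs(f,alpha=1.8,beta=20)
    for l in [(.0175,.009,.011),(-.0175,.009,.011),(.0175,-.009,.011),(-.0175,-.009,.011)]:
        q=proj(s,p+M.apply(l)); cv2.circle(f,(int((q[1]-x)*2.475),int((q[0]-y)*2.5)),3,(0,0,255),-1)
    for l in [(.093,.037,-.053),(-.093,.037,-.053),(.093,-.037,-.053),(-.093,-.037,-.053)]:
        q=proj(s,p+M.apply(l)); cv2.circle(f,(int((q[1]-x)*2.475),int((q[0]-y)*2.5)),3,(0,255,0),-1)
    ims.append(f)
cv2.imwrite("pics/c2.png",np.hstack(ims));print(r.get_state()["tool_pos"])
E
```

```text
[ 0.65812943 -0.03505336  0.1785714 ]
```

View pics/c2.png

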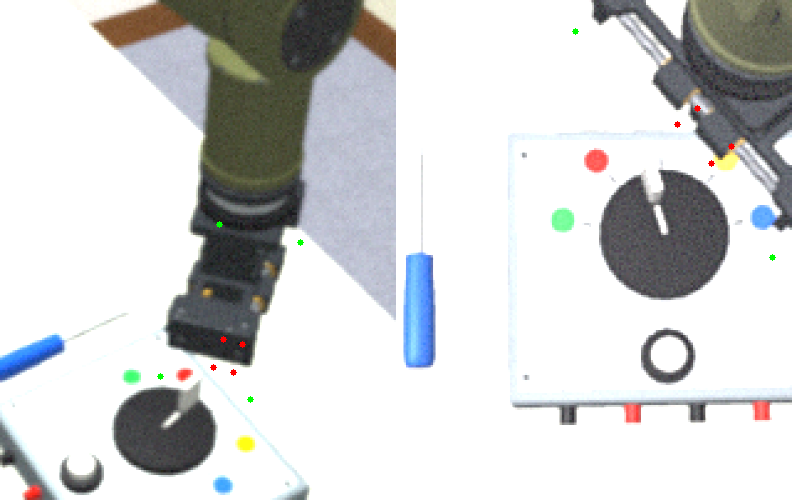

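```bash
python3 - <<'E'
from h import *
from scipy.spatial.transform import Rotation as R
ims=[]
for c in("side","top"):
    s=r.snapshot(c); st=r.get_state(); p=np.array(st["tool_pos"]); M=R.from_quat(st["eef_rot"])
    q=proj(s,p+M.apply((0,0,.011))); y,x=int(q[0])-45,int(q[1])-40
    f=cv2.resize(s["frame"][y:y+80,x:x+80,::-1],(400,400),interpolation=cv2.INTER_CUBIC)
    f=(255*(f/255.)**.6).astype(np.uint8)
    print(c,p,(q[1]-x)*5,(q[0]-y)*5); ims.append(f)
cv2.imwrite("pics/c3.png",np.hstack(ims))
E
```

```text
side [ 0.65817881 -0.03512541  0.17867355] 202.97201312768067 228.60853629254137
top [ 0.65812423 -0.03521913  0.17860769] 203.39188300801197 227.45063042590644
```

View pics/c3.png

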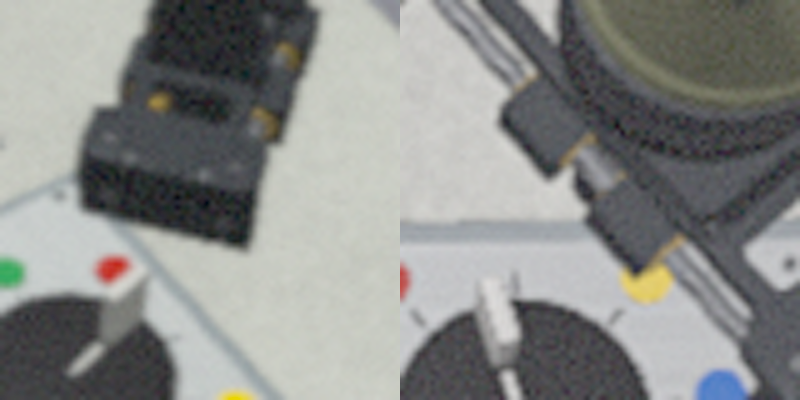

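>>> move_arm([
  [[-0.01, 0.018, 0.015, -0.003, 0, -0.02, 0], [0, 0, 0, -0.002, 0, -0.022, 0], [0, 0, 0, 0, 0, -0.02, 0], [0, 0, 0, 0, 0, 0, 0], [0, 0, 0, 0, 0, 0, 0]],
])

```text
clock: 4.1
tool_pos: [0.6535, -0.0336, 0.1146]
eef_rot: [0.933, 0.361, 0.001, 0.001]
contact_force: [0.2, 0.1, 0.7]
opening: 0.005
```

```bash
cat >> h.py <<'E'
def look(n,half=40):
    from scipy.spatial.transform import Rotation as R
    ims=[]
    for c in("side","top"):
        s=r.snapshot(c); st=r.get_state(); p=np.array(st["tool_pos"]); M=R.from_quat(st["eef_rot"])
        q=proj(s,p+M.apply((0,0,.011))); y,x=int(q[0])-half,int(q[1])-half; k=200/half
        f=cv2.resize(s["frame"][y:y+2*half,x:x+2*half,::-1],(400,400),interpolation=cv2.INTER_CUBIC)
        f=(255*(f/255.)**.6).astype(np.uint8)
        for l in [(.0175,.009,.011),(-.0175,.009,.011),(.0175,-.009,.011),(-.0175,-.009,.011)]:
            q=proj(s,p+M.apply(l)); cv2.circle(f,(int((q[1]-x)*k),int((q[0]-y)*k)),2,(0,0,255),-1)
        ims.append(f)
    print(st["clock"],p.round(4),M.as_matrix().round(3).tolist(),np.round(st["contact_force"],1))
    cv2.imwrite(f"pics/{n}.png",np.hstack(ims))
E
python3 -c "from h import *; look('c4')"
```

```text
4.2 [ 0.6536 -0.0337  0.1151] [[0.74, 0.672, 0.004], [0.672, -0.74, -0.001], [0.002, 0.004, -1.0]] [-0.3  0.2  0.3]
```

View pics/c4.png

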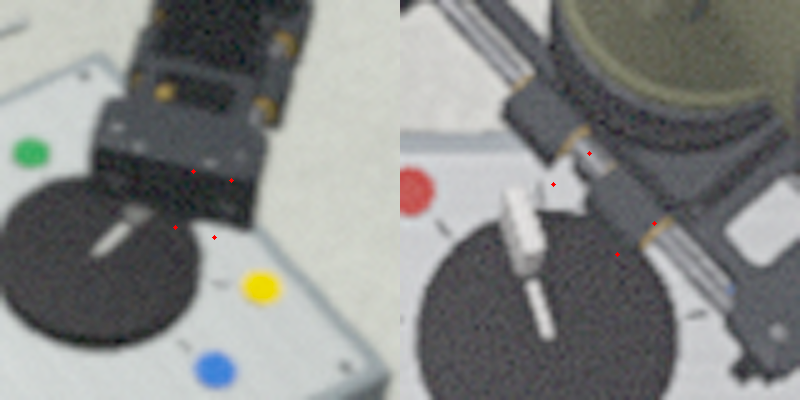

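>>> move_arm([
  [[0, 0, 0, 0, 0, -0.01, 0], [0, 0, 0, 0, 0, -0.009, 0], [0, 0, 0, 0, 0.008, 0, 0], [0, 0, 0, 0, 0.008, 0, 0], [0, 0, 0, 0, 0, 0, 0]],
])

```text
clock: 4.7
tool_pos: [0.655, -0.016, 0.0965]
eef_rot: [0.933, 0.36, 0.004, 0.002]
contact_force: [-0.2, 0.4, -0.4]
opening: 0.002
```

>>> move_arm([
  [[0, 0, 0, 0, 0.005, 0, 0], [0, 0, 0, 0, 0.005, 0, 0], [0, 0, 0, 0, 0, 0, 0]],
])

```text
clock: 5.0
tool_pos: [0.6555, -0.0042, 0.0972]
eef_rot: [0.933, 0.361, 0.004, 0.002]
contact_force: [-0.0, 0.1, 0.5]
opening: 0.005
```

```bash
python3 -c "from h import *; look('c5')"
```

```text
5.1 [ 0.6555 -0.0053  0.0972] [[0.74, 0.672, 0.009], [0.672, -0.74, -0.001], [0.006, 0.007, -1.0]] [-0.3 -0.5  0.8]
```

View pics/c5.png

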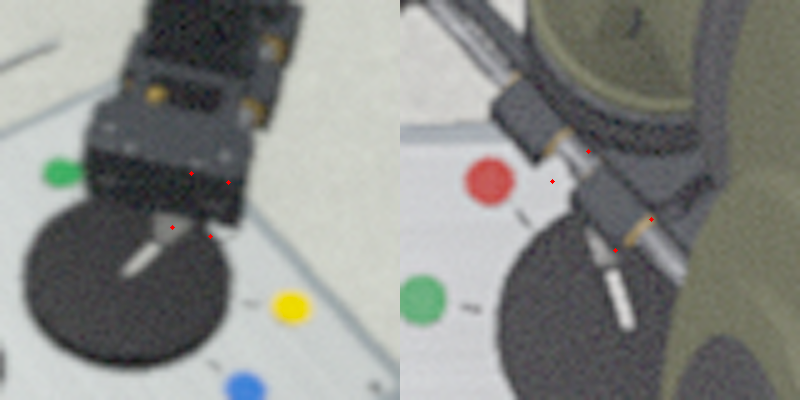

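>>> move_arm([
  [[0, 0, 0, -0.001, 0.006, -0.001, 0], [0, 0, 0, -0.001, 0.005, 0, 0], [0, 0, 0, 0, 0, 0, 0]],
])

```text
clock: 5.4
tool_pos: [0.6533, 0.0057, 0.0961]
eef_rot: [0.933, 0.36, 0.004, 0.002]
contact_force: [-0.3, -0.3, 0.5]
opening: 0.007
```

```bash
cat >> h.py <<'E'
A=np.array([.6121,-.0152]);TH=.0311   # top-camera frame fit
def dial(s):
    # brightness on disc plane, r 6..22mm, vs angle
    g=cv2.cvtColor(s["frame"],cv2.COLOR_RGB2GRAY).astype(np.float32); out=[]
    a=np.arange(-20,75,1.)
    for d in a:
        th=TH+np.radians(d); q=np.array([proj(s,[A[0]+k*np.cos(th),A[1]+k*np.sin(th),.074]) for k in np.linspace(.006,.02,15)],np.float32)
        out.append(cv2.remap(g,q[:,1].copy(),q[:,0].copy(),1).mean())
    out=np.array(out);w=np.clip(out-np.median(out)-30,0,None);return (a*w).sum()/max(w.sum(),1e-6),out.max(),np.median(out)
E
python3 -c "
from h import *
s=r.snapshot('top');print(dial(s));save(s,'t6');st=r.get_state();print(st['tool_pos'],st['contact_force'])
s={**s,'frame':cv2.imread('pics/top0.png')[:,:,::-1].copy()};print('initial',dial(s))"
```

```text
(np.float64(0.0), np.float32(68.88698), np.float32(65.54805))
[0.65331651 0.00525474 0.09613506] [ 0.04052196 -1.08205831  1.04200811]
initial (np.float64(15.092186686440586), np.float32(120.82604), np.float32(29.805925))
```

```bash
cat > side.py <<'E'
import h
from h import *
def sd(s): h.A=np.array([.6089,-.0125]);h.TH=.0368;return dial(s)
E
python3 -c "
from side import *
s=r.snapshot('side');print(sd(s));st=r.get_state();print(st['tool_pos'],st['contact_force'])
print('initial',sd({**s,'frame':cv2.imread('pics/side0.png')[:,:,::-1].copy()}))
look('c6')"
```

```text
(np.float64(17.03914780538625), np.float32(131.8644), np.float32(51.67591))
[0.65337701 0.00476176 0.09613761] [ 0.089075    0.01159812 -0.33283715]
initial (np.float64(17.13677389851612), np.float32(111.09629), np.float32(42.563152))
5.6 [0.6535 0.0042 0.0962] [[0.742, 0.671, 0.009], [0.671, -0.742, -0.003], [0.005, 0.008, -1.0]] [-0.8  0.3 -1.1]
```

View pics/c6.png

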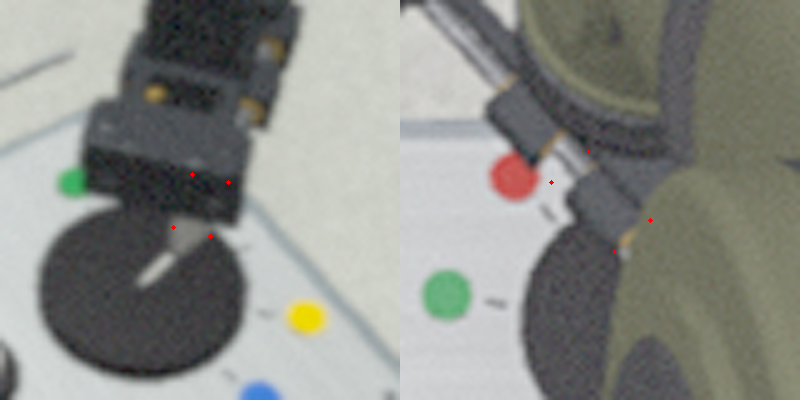

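The dial has not turned and there is no contact force, although the reported TCP is already past the tab. Something doesn't match. I'll lift, back off and turn the tool 90° so that the side camera can see the fingers.

>>> move_arm([
  [[0, 0, 0, 0, 0, 0.03, 0], [0, 0, 0, 0, 0, 0.03, 0], [0, 0, -0.14, 0, -0.02, 0.03, 0], [0, 0, -0.14, 0, -0.02, 0, 0], [0, 0, -0.14, 0, 0, 0, 0]],
])

```text
clock: 6.1
tool_pos: [0.6524, -0.0382, 0.189]
eef_rot: [0.989, 0.15, 0.003, 0.002]
contact_force: [-0.9, 0.4, -0.6]
opening: 0.003
```

>>> move_arm([
  [[0, 0, -0.14, 0, 0, 0, 0], [0, 0, -0.14, 0, 0, 0, 0], [0, 0, -0.14, 0, 0, 0, 0], [0, 0, -0.14, 0, 0, 0, 0], [0, 0, -0.14, 0, 0, 0, 0]],
])

```text
clock: 6.6
tool_pos: [0.6528, -0.0413, 0.1906]
eef_rot: [0.977, -0.215, 0.004, 0.004]
contact_force: [0.3, 0.0, -1.0]
opening: 0.004
```

>>> move_arm([
  [[0, 0, -0.14, 0, 0, 0, 0], [0, 0, -0.14, 0, 0, 0, 0], [0, 0, -0.1, 0, 0, 0, 0], [0, 0, 0, 0, 0, 0, 0]],
])

```text
clock: 7.0
tool_pos: [0.6526, -0.0419, 0.1906]
eef_rot: [0.915, -0.404, 0.003, 0.005]
contact_force: [-0.1, -0.2, 0.4]
opening: 0.006
```

```bash
python3 -c "
from h import *
look('c7',45);print(np.round(r.get_state()['q'],2))"
```

```text
7.1 [ 0.6526 -0.0419  0.1906] [[0.676, -0.737, 0.001], [-0.737, -0.676, -0.01], [0.009, 0.006, -1.0]] [ 0.3 -0.3  0.3]
[-0.18  0.78  0.33  1.52 -0.29  0.88 -0.59]
```

View pics/c7.png

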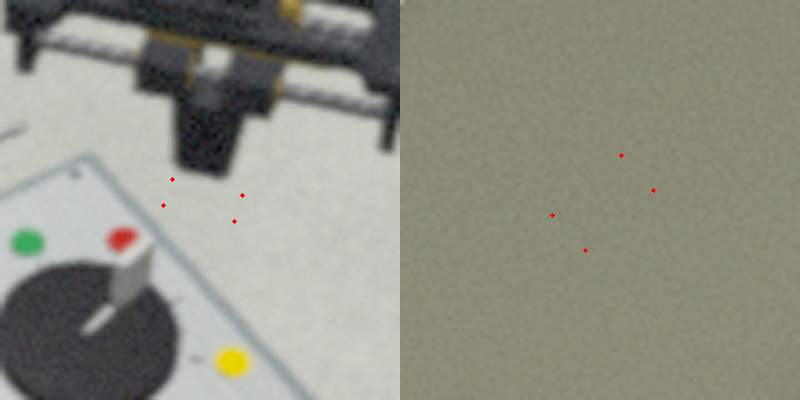

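```bash
python3 -c "
from h import *
s=r.snapshot('side');st=r.get_state();p=np.array(st['tool_pos'])
q=proj(s,p-[0,0,.011]);y,x=int(q[0])-45,int(q[1])-45;k=200/45
print(q,p)
# near tip face: offset ~ 9mm toward the camera (tool y is (-.737,-.676))
for off in (.009,.005,0):
  b=p+off*np.array([-.737,-.676,0])
  print(off,[(round(float(z),3),np.round([(proj(s,[b[0],b[1],z])[1]-x)*k,(proj(s,[b[0],b[1],z])[0]-y)*k])) for z in np.arange(.17,.24,.01)])
"
```

```text
(np.float64(201.04716626641735), np.float64(382.6878765571022)) [ 0.65260531 -0.04186234  0.19067847]
0.009 [(0.17, array([197., 227.])), (0.18, array([199., 213.])), (0.19, array([201., 199.])), (0.2, array([203., 185.])), (0.21, array([205., 171.])), (0.22, array([207., 156.])), (0.23, array([209., 141.]))]
0.005 [(0.17, array([199., 221.])), (0.18, array([201., 207.])), (0.19, array([203., 193.])), (0.2, array([205., 179.])), (0.21, array([207., 165.])), (0.22, array([209., 150.])), (0.23, array([211., 135.]))]
0 [(0.17, array([201., 213.])), (0.18, array([203., 200.])), (0.19, array([205., 186.])), (0.2, array([207., 172.])), (0.21, array([209., 157.])), (0.22, array([211., 143.])), (0.23, array([213., 128.]))]
```

The fingers are now visible in the side view. Their tips are about 30 mm higher than reported: the tip edge is at (203,170) where (199,213) was expected. That explains passing over the tab. I'll go lower, in small steps, watching the force.

>>> move_arm([
  [[0, 0, 0, 0, 0, -0.03, 0], [0, 0, 0, 0, 0, -0.03, 0], [0, 0, 0, 0, 0, -0.025, 0], [0, 0, 0, 0, 0, -0.01, 0], [0, 0, 0, 0, 0, 0, 0]],
])

```text
clock: 7.65
tool_pos: [0.6543, -0.0423, 0.0948]
eef_rot: [0.917, -0.399, 0.005, 0.002]
contact_force: [0.7, -0.4, 0.1]
opening: 0.003
```

>>> move_arm([
  [[0, 0, 0, 0, 0, -0.006, 0], [0, 0, 0, 0, 0, -0.004, 0], [0, 0, 0, 0, 0, 0, 0]],
])

```text
clock: 7.95
tool_pos: [0.6562, -0.0428, 0.0867]
eef_rot: [0.917, -0.399, 0.007, 0.002]
contact_force: [-0.4, 0.0, -0.4]
opening: 0.005
```

```bash
python3 -c "
from h import *
look('c8',45)"
```

```text
8.05 [ 0.6564 -0.0429  0.0871] [[0.682, -0.732, 0.012], [-0.732, -0.682, -0.009], [0.015, -0.003, -1.0]] [ 0.4  0.4 -0.4]
```

View pics/c8.png

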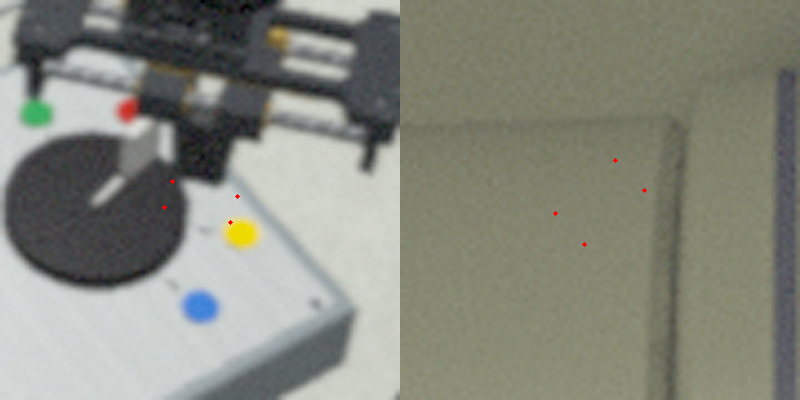

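>>> move_arm([
  [[0.009, 0.012, 0, -0.001, 0, -0.006, 0], [0, 0, 0, -0.001, 0, -0.006, 0], [0, 0, 0, 0, 0, -0.002, 0], [0, 0, 0, 0, 0, 0, 0]],
])

```text
clock: 8.45
tool_pos: [0.655, -0.043, 0.073]
eef_rot: [0.917, -0.399, 0.0, -0.001]
contact_force: [0.0, -0.0, -0.4]
opening: 0.004
```

>>> move_arm([
  [[0, 0, 0, 0, 0.008, 0, 0], [0, 0, 0, 0, 0.008, 0, 0], [0, 0, 0, 0, 0.005, 0, 0], [0, 0, 0, 0, 0, 0, 0]],
])

```text
clock: 8.85
tool_pos: [0.6545, -0.021, 0.0729]
eef_rot: [0.917, -0.399, 0.0, 0.0]
contact_force: [0.2, -1.9, 0.9]
opening: 0.002
```

```bash
python3 -c "
from side import *
s=r.snapshot('side');print(sd(s));look('c9',45)"
```

```text
(np.float64(18.586504764534876), np.float32(112.700714), np.float32(45.668686))
9.0 [ 0.6548 -0.0213  0.073 ] [[0.681, -0.732, 0.001], [-0.732, -0.681, 0.0], [0.0, -0.001, -1.0]] [ 0.2 -1.   0.3]
```

View pics/c9.png

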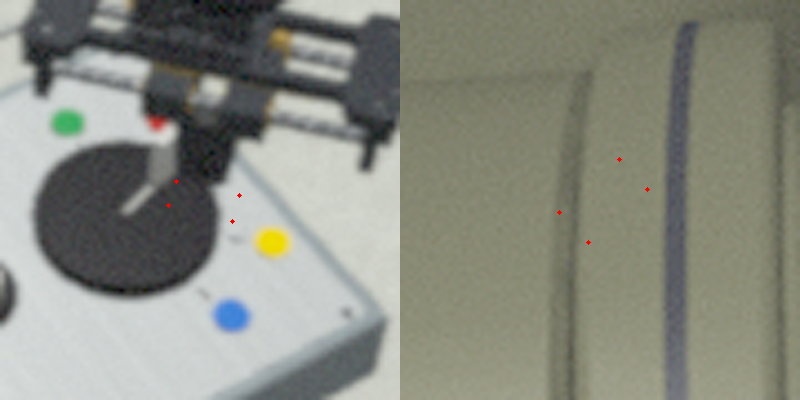

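>>> move_arm([
  [[0, 0, 0, 0, 0.005, 0, 0], [0, 0, 0, 0, 0.005, 0, 0], [0, 0, 0, 0, 0.003, 0, 0], [0, 0, 0, 0, 0, 0, 0]],
])

```text
clock: 9.4
tool_pos: [0.6546, -0.0114, 0.0734]
eef_rot: [0.916, -0.401, 0.001, 0.002]
contact_force: [-0.2, -2.2, 1.0]
opening: 0.005
```

```bash
python3 -c "
from side import *
s=r.snapshot('side');print(sd(s));save(s,'s10');st=r.get_state();print(st['tool_pos'],st['contact_force'])"
```

```text
(np.float64(30.23648281358035), np.float32(127.49258), np.float32(49.558918))
[ 0.65466147 -0.01142767  0.07334459] [-0.0526619  -1.29929107 -0.22215706]
```

>>> move_arm([
  [[0, 0, 0, 0, 0.005, 0, 0], [0, 0, 0, 0, 0.004, 0, 0], [0, 0, 0, 0, 0, 0, 0], [0, 0, 0, 0, 0, 0, 0]],
])

```text
clock: 9.85
tool_pos: [0.6555, -0.002, 0.0736]
eef_rot: [0.916, -0.401, 0.002, 0.002]
contact_force: [0.1, -2.7, -0.3]
opening: 0.004
```

```bash
python3 -c "
from side import *
s=r.snapshot('side');print(sd(s));st=r.get_state();print(st['tool_pos'],st['contact_force'])"
```

```text
(np.float64(37.92499742570619), np.float32(123.882744), np.float32(50.669533))
[ 0.65547987 -0.00190445  0.07360622] [ 1.21437905 -2.9261053   0.34125271]
```

>>> move_arm([
  [[0, 0, 0, -0.001, 0.003, 0, 0], [0, 0, 0, 0, 0, 0, 0], [0, 0, 0, 0, 0, 0, 0]],
])

```text
clock: 10.2
tool_pos: [0.6546, 0.001, 0.0737]
eef_rot: [0.916, -0.401, 0.002, 0.001]
contact_force: [0.2, -3.0, -1.1]
opening: 0.009
```

```bash
python3 -c "
from side import *
s=r.snapshot('side');print(sd(s));st=r.get_state();print(st['tool_pos'],st['contact_force'])"
```

```text
(np.float64(42.11123737028778), np.float32(121.58249), np.float32(49.659115))
[0.65463042 0.00097906 0.07368223] [ 0.63444128 -2.67984453 -0.4856639 ]
```

>>> move_arm([
  [[0, 0, 0, 0.004, -0.01, 0, 0], [0, 0, 0, 0.004, -0.01, 0.01, 0], [0, 0, 0, 0, 0, 0.04, 0], [0, 0, 0, -0.02, 0, 0.04, 0], [0, 0, 0, -0.04, 0, 0.01, 0]],
])

```text
clock: 10.75
tool_pos: [0.6058, -0.0186, 0.1755]
eef_rot: [0.916, -0.4, 0.002, -0.001]
contact_force: [0.7, -0.5, 0.9]
opening: 0.005
```

>>> move_arm([
  [[0, 0, 0, -0.04, 0, 0, 0], [0, 0, 0, -0.035, 0, 0, 0], [0, 0, 0, 0, 0, 0, 0]],
])

```text
clock: 11.05
tool_pos: [0.5259, -0.0201, 0.1804]
eef_rot: [0.916, -0.402, 0.003, -0.003]
contact_force: [0.8, -0.6, 1.1]
opening: 0.002
```

```bash
python3 -c "
import h
from h import *
t=r.snapshot('top');print('top',dial(t));
from side import *
s=r.snapshot('side');print(sd(s));st=r.get_state();print(st['tool_pos'],st['eef_rot'],st['contact_force'])
look('c10',50);a=cv2.imread('pics/c10.png')[:,:400]
b=cv2.resize(t['frame'][100:220,280:400,::-1],(400,400),interpolation=3);cv2.imwrite('pics/c11.png',np.hstack([a,b]))"
```

```text
top (np.float64(0.0), np.float32(79.80423), np.float32(69.35586))
(np.float64(42.133886796376565), np.float32(113.70508), np.float32(46.47168))
[ 0.5317196  -0.01999341  0.18072592] [ 0.91605257 -0.40099146  0.00636025 -0.00361662] [ 0.89797858 -0.63907898 -0.96776587]
11.25 [ 0.5331 -0.0197  0.1801] [[0.679, -0.734, 0.015], [-0.734, -0.679, 0.001], [0.01, -0.012, -1.0]] [ 0.3 -0.2  0. ]
```

View pics/c11.png

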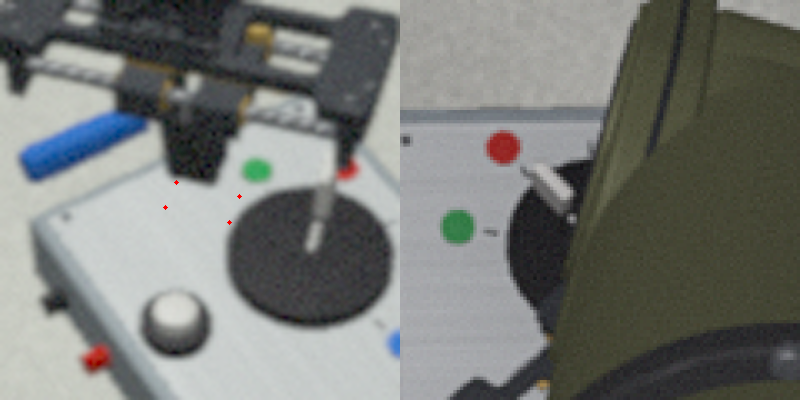

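>>> move_arm([
  [[0, 0.015, 0, -0.014, 0.003, -0.03, 0], [0, 0, 0, 0, 0, -0.03, 0], [0, 0, 0, 0, 0, -0.025, 0], [0, 0, 0, 0, 0, -0.01, 0], [0, 0, 0, 0, 0, 0, 0]],
])

```text
clock: 11.75
tool_pos: [0.5289, -0.0164, 0.0822]
eef_rot: [0.917, -0.4, 0.005, -0.003]
contact_force: [0.2, 0.5, -0.2]
opening: 0.004
```

```bash
python3 -c "
from side import *
s=r.snapshot('side');print(sd(s));look('c12',45);b=cv2.imread('pics/c12.png')[:,:400];cv2.imwrite('pics/c12b.png',b)"
```

```text
(np.float64(0.0), np.float32(47.376823), np.float32(38.26393))
11.9 [ 0.5295 -0.0165  0.0841] [[0.68, -0.733, 0.015], [-0.733, -0.68, 0.002], [0.009, -0.012, -1.0]] [-0.   0.4  0.5]
```

>>> move_arm([
  [[-0.002, 0.015, 0, -0.01, 0, 0, 0], [0, 0, 0, -0.002, 0, -0.004, 0], [0, 0, 0, 0, 0, 0, 0]],
])

```text
clock: 12.2
tool_pos: [0.5183, -0.0165, 0.0824]
eef_rot: [0.917, -0.4, 0.002, -0.0]
contact_force: [-0.9, 0.4, -0.3]
opening: 0.006
```

```bash
python3 -c "
from h import *
st=r.get_state();print(st['tool_pos'],st['eef_rot'],st['contact_force'])
s=r.snapshot('side');p=np.array(st['tool_pos']);print(proj(s,p+[0,0,.017]))
q=proj(s,p+[0,0,.017]);y,x=int(q[0]),int(q[1])
g=cv2.cvtColor(s['frame'],cv2.COLOR_RGB2GRAY)[y-16:y+26,x-18:x+20:2];print(y-16,x-18);print('\n'.join(' '.join('%3d'%v for v in w) for w in g[::2]))"
```

```text
[ 0.51825061 -0.01651628  0.08242321] [ 9.16572467e-01 -3.99864980e-01  1.67512961e-03 -3.23584597e-04] [-0.87717433  0.41509596 -0.30429016]
(np.float64(240.17212574606768), np.float64(323.01448679150013))
224 305
 27  30  40  41  53  97  76  85  90  46  43  44  46  37  30  46  29  16  19
 17  15  18  19  32  48  70  96  56  48  45  41  46  43  71  92  43  28  29
 24  13  14  21  23  22  27  38  25  25  35  43  45  50  79  86  57  37  31
151 116  78  46  23  10  17  29  17  11  12  18  22  38  71  86  81 115  92
187 186 181 171 104  16  13   7   7  11  14   7  13  36 121  84  40  45  55
187 189 188 187 128  24   9  12  11  11  15  16  17  78 176 115  29  29  29
188 187 188 184 150  33  14   4   5   4  11  18  99 162 180 132  32  31  28
188 186 187 189 171  55   1  11  15   4  18  33 153 188 183 162  49  28  28
188 190 189 189 181  84  15   9  12  14  14  70 181 189 186 180 113  27  30
169 192 191 188 189 141  46  61  31  14  17  61 154 189 188 186 167  79  22
139 180 192 191 177 101 125 191 181 146 120 144  75 166 190 186 184 163  76
131 151 188 194 159  53 128 202 204 201 198 159  44 109 187 187 186 184 169
112 138 159 194 152  48  71 155 193 188 173 102  39  79 183 191 185 185 186
 73 120 141 178 137  40  48  75  94  97  81  60  30  82 178 187 189 185 185
 54  90 129 146 159  54  34  40  53  52  42  37  21 120 182 185 189 189 186
 57  57 110 134 155 123  29  20  32  33  29  16  61 167 183 186 184 187 188
 54  49  67 116 135 155 129  57  22  18  36  79 158 182 189 185 187 188 188
 31  47  49  82 128 139 177 180 173 167 171 185 185 183 186 184 185 183 186
 77  48  49  56  96 133 144 191 197 189 188 190 184 188 186 188 185 185 180
164  69  49  50  66 109 132 162 191 193 187 188 192 184 185 188 185 184 184
177 135  60  49  50  75 119 133 170 194 191 188 187 191 185 185 188 184 184
```

The fingers line up with the button: finger columns 315–327 against button columns 317–327. I'll press down in steps, watching the force.

>>> move_arm([
  [[0, 0, 0, 0, 0, -0.005, 0], [0, 0, 0, 0, 0, -0.005, 0], [0, 0, 0, 0, 0, 0, 0]],
])

```text
clock: 12.55
tool_pos: [0.5189, -0.0164, 0.0723]
eef_rot: [0.917, -0.4, 0.002, -0.001]
contact_force: [-1.2, 0.4, -0.0]
opening: 0.007
```

>>> move_arm([
  [[0, 0, 0, 0, 0, -0.004, 0], [0, 0, 0, 0, 0, -0.003, 0], [0, 0, 0, 0, 0, 0, 0]],
])

```text
clock: 12.85
tool_pos: [0.5191, -0.0165, 0.0644]
eef_rot: [0.917, -0.4, 0.002, -0.001]
contact_force: [0.3, -0.7, 1.7]
opening: 0.006
```

>>> move_arm([
  [[0, 0, 0, 0, 0, -0.003, 0], [0, 0, 0, 0, 0, 0, 0]],
])

```text
clock: 13.05
tool_pos: [0.5191, -0.0164, 0.0615]
eef_rot: [0.917, -0.4, 0.002, -0.001]
contact_force: [-0.5, 0.5, 4.7]
opening: 0.007
```

>>> move_arm([
  [[0, 0, 0, 0, 0, -0.003, 0], [0, 0, 0, 0, 0, 0, 0]],
])

```text
clock: 13.25
tool_pos: [0.5191, -0.0165, 0.0596]
eef_rot: [0.916, -0.4, 0.003, -0.001]
contact_force: [-1.2, 0.4, 4.8]
opening: 0.006
```

>>> move_arm([
  [[0, 0, 0, 0, 0, -0.003, 0], [0, 0, 0, 0, 0, 0, 0]],
])

```text
clock: 13.45
tool_pos: [0.5191, -0.0164, 0.0601]
eef_rot: [0.916, -0.4, 0.003, -0.002]
contact_force: [-0.8, 0.0, 4.5]
opening: 0.003
```

>>> move_arm([
  [[0, 0, 0, 0, 0, -0.008, 0], [0, 0, 0, 0, 0, -0.006, 0], [0, 0, 0, 0, 0, -0.006, 0]],
])

```text
clock: 13.75
tool_pos: [0.5195, -0.0163, 0.0586]
eef_rot: [0.916, -0.402, 0.006, -0.007]
contact_force: [-11.4, 1.9, 61.8]
opening: 0.007
```

That is hard bottom at 62 N, so the button is fully down. I'll release it and retreat.

>>> move_arm([
  [[0, 0, 0, 0, 0, 0.02, 0], [0, 0, 0, 0, 0, 0.03, 0], [0, 0, 0, 0, 0, 0.04, 0], [0, 0, 0, 0, 0, 0.04, 0], [0, 0, 0, -0.03, 0.03, 0.03, 0]],
])

```text
clock: 14.25
tool_pos: [0.493, 0.0085, 0.2229]
eef_rot: [0.914, -0.405, 0.009, -0.008]
contact_force: [-0.6, 1.3, 0.9]
opening: 0.007
```

>>> move_arm([
  [[0, 0, 0, -0.02, 0.045, 0, 0], [0, 0, 0, -0.02, 0.045, 0, 0], [0, 0, 0, -0.02, 0.045, 0, 0], [0, 0, 0, -0.02, 0.045, 0, 0], [0, 0, 0, -0.02, 0.045, 0, 0]],
])

```text
clock: 14.75
tool_pos: [0.3927, 0.2353, 0.2276]
eef_rot: [0.912, -0.411, 0.014, -0.011]
contact_force: [1.7, 0.5, -0.4]
opening: 0.005
```

>>> move_arm([
  [[0, 0, 0, 0, 0.045, 0, 0], [0, 0, 0, 0, 0.045, 0, 0], [0, 0, 0, 0, 0.045, 0, 0], [0, 0, 0, 0, 0, 0, 0], [0, 0, 0, 0, 0, 0, 0]],
])

```text
clock: 15.25
tool_pos: [0.3852, 0.3835, 0.2257]
eef_rot: [0.915, -0.404, 0.013, -0.012]
contact_force: [0.0, -0.9, 0.8]
opening: 0.005
```

```bash
python3 -c "
from h import *
t=r.snapshot('top');print('top',dial(t));o={**t,'frame':cv2.imread('pics/top0.png')[:,:,::-1].copy()}
s0=cv2.imread('pics/side0.png')[:,:,::-1].copy()
s=r.snapshot('side')
for k in('screwdriver','spool','jar','apply_top'):
  print(k,[[np.round(d['centre'],1).tolist() for d in r.find_in(p,k)[:2]] for p in (t,s)])
# button patch: shift between before and after
for n,im,ref,(y,x) in(('top',t['frame'],o['frame'],(222,340)),('side',s['frame'],s0,(248,323))):
  g=lambda a:cv2.cvtColor(a[y-14:y+14,x-14:x+14],cv2.COLOR_RGB2GRAY).astype(np.float32)
  print(n,'button diff mean',np.abs(g(im)-g(ref)).mean(),'shift',cv2.phaseCorrelate(g(ref),g(im)))
from side import sd
print('side',sd(s));st=r.get_state();print(st['clock'],st['tool_pos'],st['contact_force'],np.round(st['q'],2))"
```

```text
top (np.float64(41.12398943520668), np.float32(114.01511), np.float32(28.880598))
screwdriver [[[198.7, 237.0]], [[228.3, 357.0], [201.5, 301.0]]]
spool [[[220.3, 337.1], [215.5, 441.9]], [[206.0, 296.1], [327.7, 380.7]]]
jar [[[136.7, 424.6]], [[285.0, 429.4]]]
apply_top [[], []]
top button diff mean 2.6301022 shift ((0.10501338026209162, 0.03346301872766588), 0.9795665672090319)
side button diff mean 4.571429 shift ((0.015207239373852488, -0.019965500261882596), 1.0339320924546984)
side (np.float64(42.05946405296233), np.float32(105.484116), np.float32(42.650845))
15.75 [0.38581053 0.38281757 0.22642992] [ 0.03576003 -0.53057302 -0.39258802] [-1.15  0.6   0.45  1.86 -0.35  0.73 -1.35]
```

```bash
python3 -c "
from plant import r
print(r.finish_job())"
```

```text
the job is handed in; nothing more can be done
None
```

The dial is on the red mark and the button has been pressed once and is back up. I handed the job in at about 16 s of the 40 s limit; the hand-in gives no verdict.

**What I did:** I pushed the tab with closed fingertips from about 15° to about 41°; the red mark is at 40°. I then pressed the button straight down to its hard stop, released it and moved the arm clear.

**Last checks:**
- **Dial:** the top camera reads 41.1° and the side camera 42.1°. The side camera also read 2° high at the start. That puts the tab's line about 1.5 to 3 mm from the red mark's centre, within the 10 mm limit. I didn't measure whether the dial lifted.
- **Button:** it looks the same as before the press in both cameras, with a shift of about 0.1 pixel, so it is up. The 6 mm of travel is inferred from the force and the fingers stopping; nothing measures it directly.
- **Screwdriver, spool and jar:** all three were found within about 4 pixels (under 10 mm) of their starting positions. The network also gave some false hits for the screwdriver and spool, which I ignored. It no longer found the button, so I compared image patches instead.

**What disagreed or went wrong:**
- **Fingertip height:** the closed fingertips were about 28 mm higher than the reported tool pose and overhang imply. The first push passed over the tab without touching it, so I corrected the height from the side view.
- **Press force:** the final press reached about 62 N at the wrist, more than was needed but under the 120 N limit.

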